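# Stack the drained tote over a lemon, turned so it does not nest

### The arm

A 7-joint arm with a two-finger parallel gripper is mounted at the origin on a cart in front of the work surface, level with it; the furniture and walls round the work are solid. World frame = base frame: x ahead of the robot, y to its left, z up, the work surface at z = 0. Lengths are in m, angles in degrees, forces in N, time in s.
With the tool pointing down it reaches from about 0.4 to 0.9 m from the base axis. Payload 5.5 kg.
Tool frame: the origin (TCP) lies between the finger pads; the fingertips stand 17 mm ahead of it and the grasp point (between the pads) lies 2 mm behind it (tip_reach is the distance from the TCP to the fingertips, in m); z points along the fingers, y is the line along which they close (so a half turn about z gives the same grasp; the last joint's range is limited). The gripper opens to 92 mm and grips with 3 to 60 N. Pads are 19 mm wide; open, the fingers measure 130 mm over their backs; the gripper's body (75 mm by 190 mm) begins 47 mm behind the grasp point.
Start: joints at [-56.425, 28.699, -24.465, 88.831, 12.651, 65.22, -12.049], TCP at [0.206, 0.616, 0.244] pointing down, gripper open.
Joint ranges: [-164.97, 164.97], [-17.58, 116.51], [-87.97, 89.64], [11.32, 138.91], [-80.73, 260.73], [10.89, 115.49], [-147.41, 147.41]. Speed limits (degrees/s): [147.25, 147.25, 180, 180, 180, 180, 180].

### API

Orientations are given as a 3x3 rotation matrix whose columns are the frame's x, y, z axes.
In Python, from station import * gives the robot as it stands.
- The arm moves only by the tool play_rows, never from a script. Its argument "steps" is text: rows parted by semicolons, each of 7 numbers parted by spaces: the finger opening in mm, from 0 to 91.8, then the shift along the world's x, y, z each as a share of 120 mm, from -1 to 1, then the turn, a rotation vector about the world's x, y, z each as a share of 90 degrees, from -1 to 1. A call has 1 to 5 rows; each row shifts and turns the commanded pose from where the row before left it; what a row does not reach is not made up. A row lasts 1/10 s, in which the tool goes at most 50 mm and 8.59 degrees, less where a joint would pass 70% of its speed; a pose out of reach is approached as far as the arm can. A call with a number of a shift or a turn outside -1 to 1 is refused whole. A call with a gripper value outside its range is refused whole. The fingers move at their own pace and stop on an object; the grip force is fixed at half the most. Time passes only in rows, so rows that do not move let the fingers close. It gives the time, the measured TCP pose, the force, the opening and the grip force at its end, in the units of the state.
- get_state(): the state, without advancing time (a new reading comes with each control period).
- snapshot(name): name is "scene" or "top" or "wrist"; returns the picture (400x640x3 uint8, blue, green, red); there is no depth.
- camera_params(name): a dict with "fovy" (degrees; the focal length in pixels is half the picture's height over the tangent of half this angle, whatever the lens; pixels are square), "cx", "cy" (the principal point, pixels), "rvec" (rotation vector, rad) and "tvec" (3), from world to camera coordinates, as OpenCV has them. Camera axes: x right, y down, z forward; pixel columns grow to the right and rows downward; lengths in m; the calibration is good to about 2 mm. A picture is of the moment at which its call begins: read the wrist's pose just before it. camera_params takes no time and is no camera call; for the wrist camera it gives the pose at the moment of the call.
- job_done(): hands the job in; it is judged then, once.
The state is a dict: "time_s": time; "joints": joint angles; "qvel": joint speeds; "joint_torque": joint torques, N m; "eef_pos": TCP position; "tool_rot": TCP orientation; "wrist_force": force on the tool from outside, world axes, zero at the start; "wrist_torque": the same for the moment, N m; "gripper_width": finger opening in m; "grasp_force": force on a finger pad.
Only numpy, scipy, OpenCV 4.12 (cv2) and the standard library are available. Lean on these libraries where they do the work, as an engineer would, in place of code of your own. Each camera call takes 0.05 s, during which the arm holds its last target. There are 200 camera calls.

### The job

Put the loose lemon into the plastic tote that stands on the worktop. Then take the identical tote that leans on the sloping steel drainer and stack it, upright and squarely, on the standing one: turn it end for end (scoop ends opposite), so that all four of its lugs sit down in the shallow seats of the rim and it does not nest onto the lemon. Leave the lower tote where it stands and do not disturb the other things.

Things in the scene. Friction and masses are not known exactly. Their poses are not given: they have to be found in the camera images.
- tote_a_centre (a point): Light grey plastic stack-nest tote, 156 mm long (x) x 112 wide (y) x 84 high (z), loose on the worktop, empty, at any yaw. Lower half: box, inside 124 x 80 mm, floor 4 mm thick. From 42 mm up a wider collar with upright 8 mm walls, inside 140 x 96 mm. Its +x end has a scoop: a dip 52 mm wide, 24 deep in the rim; the -x end is plain. Point: tote's centre, 42 mm above its underside; z out of the mouth.
- tote_a_seat (a point): On the standing tote, bottom of one of its 4 shallow seats in the rims of the long sides: 22 mm wide, 8 mm deep (76 mm above the underside), at x = -57 and +30 mm on both sides. A tote on top that is turned half a turn stacks: its lugs drop 8 mm into these seats, about 4 mm of play each way, its underside 76 mm above this tote's.
- tote_a_notch (a point): On the standing tote, bottom of one of its 4 deep notches in the rims of the long sides: 22 mm wide, 38 mm deep (46 mm above the underside), at x = +57 and -30 mm on both sides. The lugs of a tote put on the same way round sink into these: it nests, onto whatever lies inside. That is wrong here.
- tote_b_centre (a point): The leaning tote, empty, in all its shapes the same as the standing one, 0.14 to 0.28 kg. At the start it rests on the drainer, its z axis tilted 25 degrees from vertical towards the drainer's front (robot's side), one long side low against the stop bar, the +y side high; lifts out freely along its z axis. Point: its centre, 42 mm above its underside; z out of the mouth.
- tote_b_grip (a point): Best place to pinch the leaning tote: top edge of the middle of its high (+y) long side, 52 mm from the tote's centre in its y and 42 mm in its z. Here the wall is plain and upright, 8 mm thick, 38 mm wide between rim cut-outs, and 42 mm of it stand free above the inner shoulder. Axes as the tote's.
- tote_b_lug (a point): Underside of one of the leaning tote's 4 lugs: 14 mm wide, 14 high, flush with its underside, reaching to 54 mm in y on both long sides, at x = +57 and -30 mm.
- tote_b_scoop (a point): Middle of the rim level at the scoop end (+x) of the leaning tote: 74 mm from its centre in its x, 42 mm above the centre in its z.
- lemon_centre (a point): Yellow lemon, 70 mm long (x axis) x 58 mm wide (y) x 56 mm high, about 0.1 kg, lying loose on the worktop; the point is its centre, 28 mm above its underside.
- drainer: Fixed draining stand of steel rods, 164 mm wide (y) and 115 mm deep (x); its rods slope at 25 degrees, low at the front (-x, the robot's side, about 25 mm high) and about 70 mm high at the back, with a stop bar along the low edge. Origin on the worktop under its middle.
- mandarin_centre (a point): Orange mandarin, 63 mm across and 58 mm high, a bystander to leave alone; its centre.
- food_tin: Green food tin, 57 mm across and 72 mm high, a bystander to leave alone; origin at the centre of its underside.
- garlic: Bulb of garlic, 50 mm across and 51 mm high, a bystander to leave alone; origin under its centre.

How it is judged:
By the outcome, as a careful person would: the job done as asked, in the order asked, and still so for the second after the job is handed in, with the robot touching nothing.
It also fails if it takes over 58 s, if anything falls off the work surface, if the arm or the gripper's body presses on something with over 40 N, if the wrist force passes 120 N, or if a joint passes its speed limit or range.

## Working session

There is one attempt and no reset: what is moved stays moved. The work goes in short steps, Python scripts to look and compute and a tool call to move; the robot and the scene stay as the last step left them, time stands still between calls to the robot, and variables do not carry over. Pictures are saved under pics/ and viewed, at most 10 in all, crops included, and the job is handed in when it is done.

Besides the shell and the picture viewer there is one more tool, called after "Emit:" in YAML: its name, and indented under it one key for each argument. play_rows: Moves the arm, as the interface text tells. Its arguments: {"type":"object","properties":{"steps":{"type":"string"}},"required":["steps"]}

```bash
ls; mkdir -p pics; cat > h.py <<'E'
from station import *
import numpy as np, cv2
def cam(n):
    p=camera_params(n); f=200/np.tan(np.radians(p["fovy"])/2)
    K=np.array([[f,0,p["cx"]],[0,f,p["cy"]],[0,0,1.]])
    return K,np.array(p["rvec"],float).reshape(3),np.array(p["tvec"],float).reshape(3)
def proj(c,P):
    return cv2.projectPoints(np.array(P,float).reshape(-1,1,3),c[1],c[2],c[0],None)[0].reshape(-1,2)
def back(c,uv,z):
    R=cv2.Rodrigues(c[1])[0]; o=-R.T@c[2]
    d=R.T@np.linalg.inv(c[0])@np.array([uv[0],uv[1],1.])
    return o+d*(z-o[2])/d[2]
E
python3 - <<'E'
from h import *
print(get_state())
for n in ["scene","top"]:
    cv2.imwrite(f"pics/{n}0.png",snapshot(n)); c=cam(n); print(n,c, -cv2.Rodrigues(c[1])[0].T@c[2])
    print(camera_params(n))
E
```

```text
pics
{'time_s': 0.0, 'joints': array([-56.42617808,  28.7551922 , -24.45528913,  88.89160192,
        12.65211511,  65.21988776, -12.04808178]), 'qvel': array([-0.04216125, -0.12705053,  0.00160781, -0.05153954,  0.03846316,
        0.02426482,  0.07533291]), 'joint_torque': array([-1.10395988e-04, -5.66609752e+01, -5.81559062e+00, -2.79105628e+01,
       -6.84350054e-02,  3.08168074e-02,  1.94735662e-04]), 'eef_pos': array([0.20599399, 0.61578655, 0.24266524]), 'tool_rot': array([[-9.48395742e-01,  3.17088381e-01, -6.89065473e-04],
       [ 3.17089122e-01,  9.48393955e-01, -1.84238486e-03],
       [ 6.93066992e-05, -1.96580512e-03, -9.99998065e-01]]), 'wrist_force': array([-0.89204257, -0.31229849, -1.18529903]), 'wrist_torque': array([ 0.007881  , -0.03453728, -0.0567767 ]), 'grasp_force': 0.0, 'gripper_width': 0.09168326481240482}
scene (array([[388.98713544,   0.        , 319.29101262],
       [  0.        , 388.98713544, 204.54762667],
       [  0.        ,   0.        ,   1.        ]]), array([ 1.97671388, -0.49177018,  0.32125847]), array([-0.4605124 ,  0.17867656,  0.82653685])) [ 0.08563264 -0.80221682  0.52561903]
{'fovy': 54.42045120827895, 'cx': 319.2910126157619, 'cy': 204.54762667144425, 'rvec': array([ 1.97671388, -0.49177018,  0.32125847]), 'tvec': array([-0.4605124 ,  0.17867656,  0.82653685])}
top (array([[507.27459856,   0.        , 321.70813221],
       [  0.        , 507.27459856, 204.47416595],
       [  0.        ,   0.        ,   1.        ]]), array([ 2.166551  , -2.12295645,  0.14982119]), array([-0.10351044,  0.47323195,  1.13798952])) [ 0.30744526 -0.10055364  1.19375434]
{'fovy': 43.035043168793365, 'cx': 321.7081322072535, 'cy': 204.47416594901011, 'rvec': array([ 2.166551  , -2.12295645,  0.14982119]), 'tvec': array([-0.10351044,  0.47323195,  1.13798952])}
```

View pics/scene0.png

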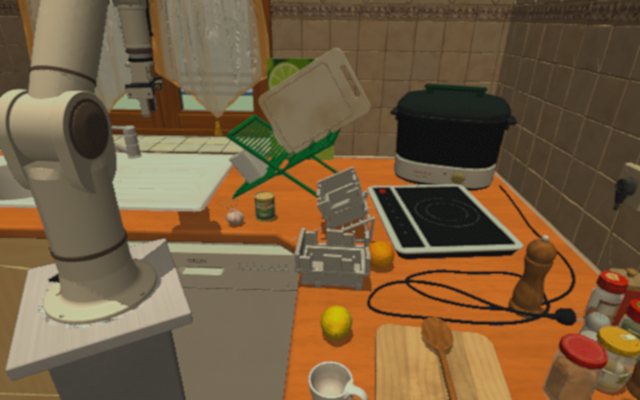

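View pics/top0.png

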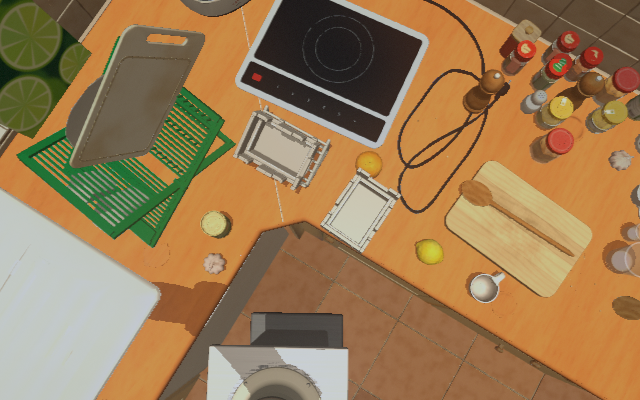

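The top view shows the lemon at (429,252), the standing tote at (362,210), the leaning tote at (281,148), the mandarin at (369,163), the tin at (215,224) and the garlic at (214,264). Next I'll enlarge the tote area.

```bash
python3 - <<'E'
from h import *
im=cv2.imread("pics/top0.png"); a=cv2.resize(im[95:265,220:450],(782,578),interpolation=cv2.INTER_CUBIC); cv2.imwrite("pics/topc.png",a)
c=cam("top")
for n,uv,z in [("lemon",(429,252),.028),("A",(362,210),.084),("B",(281,148),.1),("mand",(369,163),.029),("tin",(215,224),.072),("garlic",(214,264),.04)]: print(n,back(c,uv,z).round(3))
hsv=cv2.cvtColor(im,cv2.COLOR_BGR2HSV); m=cv2.inRange(hsv,(22,150,120),(34,255,255))[230:275,405:455]; print("lemon px",cv2.moments(m,True)["m10"]/m.astype(bool).sum()+405,cv2.moments(m,True)["m01"]/m.astype(bool).sum()+230,cv2.fitEllipse(max(cv2.findContours(m,0,1)[0],key=len)))
E
```

```text
lemon [ 0.371 -0.342  0.028]
A [ 0.457 -0.183  0.084]
B [ 0.59  -0.002  0.1  ]
mand [ 0.577 -0.203  0.029]
tin [0.421 0.142 0.072]
garlic [0.333 0.147 0.04 ]
lemon px 429.5374531835206 251.5374531835206 ((24.532575607299805, 21.523134231567383), (22.917694091796875, 27.828428268432617), 127.97242736816406)
```

View pics/topc.png

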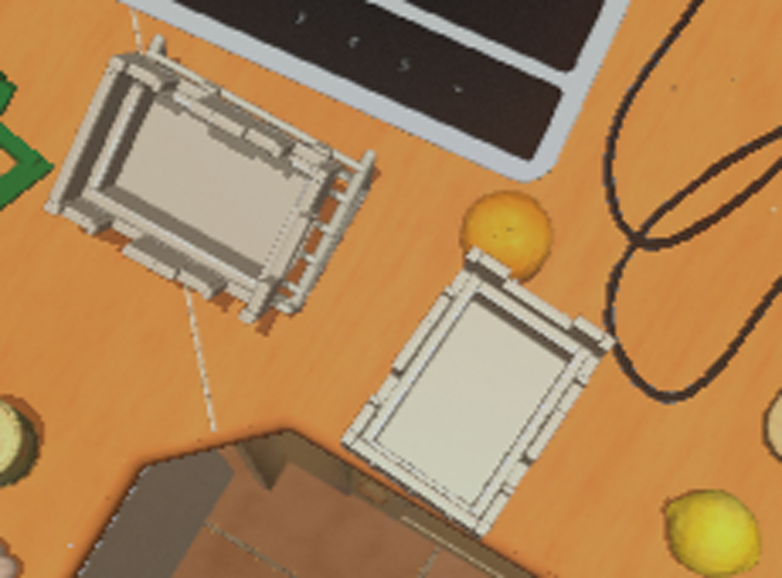

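The standing tote's scoop end is up-right in the crop. Its rim corners are (345,442), (480,535), (612,345) and (470,250). The leaning tote's scoop end is on the right, with rim corners (118,55), (48,208), (253,318) and (330,150).

```bash
cat >> h.py <<'E'
from scipy.optimize import least_squares
from scipy.spatial.transform import Rotation as Ro
# tote pose params: x,y,z(centre),yaw(deg of tote x axis), tilt
def TR(p,tilt): return Ro.from_euler("z",p[3],degrees=True)*Ro.from_euler("x",tilt,degrees=True)
RIM=np.array([[-78,56,42],[-78,-56,42],[78,-56,42],[78,56,42]])/1e3
def fit(obs,p0,tilt,fixz=None,pts=RIM):
    # obs: list of (cam, Nx2 px, pts)
    def r(p):
        q=np.array(p); 
        if fixz is not None: q[2]=fixz
        return np.concatenate([(proj(c,TR(q,tilt).apply(P)+q[:3])-uv).ravel() for c,uv,P in obs])
    s=least_squares(r,p0); q=s.x
    if fixz is not None:q[2]=fixz
    return q,r(q)
E
python3 - <<'E'
from h import *
c=cam("top")
cr=lambda L: np.array(L)/3.4+[220,95]
q,r=fit([(c,cr([(345,442),(480,535),(612,345),(470,250)]),RIM)],[.457,-.183,.042,-33],0,.042); print("A",q.round(4),r.round(1))
q,r=fit([(c,cr([(118,55),(48,208),(253,318),(330,150)]),RIM)],[.59,0,.1,-114],25); print("B",q.round(4),r.round(1), "grip",TR(q,25).apply([0,.052,.042])+q[:3])
print("lowest z",(TR(q,25).apply(np.array([[0,-.04,-.042],[0,.04,-.042]]))+q[:3]).round(3))
d=np.array([np.cos(np.radians(38)),np.sin(np.radians(38))])*10
print("lemon", back(c,(429.5,251.5),.028), back(c,np.array((429.5,251.5))+d,.028)-back(c,np.array((429.5,251.5))-d,.028))
E
```

```text
A [  0.4568  -0.1795   0.042  -33.1224] [-2.1  0.1  0.7  1.6  0.9 -0.9  0.6 -0.9]
B [ 6.020000e-01  3.700000e-03  6.810000e-02 -1.160372e+02] [-1.6 -1.   0.4 -0.4  1.6 -1.5 -0.4  2.8] grip [ 0.62844518 -0.00915043  0.12810049]
lowest z [[ 0.585  0.012  0.013]
 [ 0.651 -0.02   0.047]]
lemon [ 0.3722768  -0.34285744  0.028     ] [-0.02738957 -0.03578314  0.        ]
```

```bash
python3 - <<'E'
from h import *
az=np.radians(np.linspace(71.5,-42.7,24)); n=24
r=np.interp(np.arange(n),[0,6,18,23],[.649,.47,.47,.505]); z=np.interp(np.arange(n),[0,5,18,23],[.243,.36,.36,.26])
P=np.c_[r*np.cos(az),r*np.sin(az),z]
print((np.diff(P,axis=0)/.12).round(2), -108.5/23/90)
E
```

```text
[[ 0.34 -0.4   0.19]
 [ 0.28 -0.41  0.2 ]
 [ 0.23 -0.43  0.19]
 [ 0.17 -0.43  0.2 ]
 [ 0.12 -0.43  0.19]
 [ 0.07 -0.42  0.  ]
 [ 0.21 -0.26  0.  ]
 [ 0.19 -0.28  0.  ]
 [ 0.17 -0.3   0.  ]
 [ 0.14 -0.31  0.  ]
 [ 0.11 -0.32  0.  ]
 [ 0.08 -0.33  0.  ]
 [ 0.06 -0.33  0.  ]
 [ 0.03 -0.34  0.  ]
 [-0.   -0.34  0.  ]
 [-0.03 -0.34  0.  ]
 [-0.06 -0.33  0.  ]
 [-0.09 -0.33  0.  ]
 [-0.06 -0.34 -0.17]
 [-0.1  -0.34 -0.17]
 [-0.13 -0.33 -0.17]
 [-0.16 -0.33 -0.17]
 [-0.19 -0.31 -0.17]] -0.05241545893719807
```

Emit:
play_rows:
  steps: "90 0.17 -0.2 0.1 0 0 -0.02; 90 0.17 -0.2 0.1 0 0 -0.03; 90 0.2 -0.25 0.15 0 0 -0.05; 90 0.17 -0.25 0.15 0 0 -0.05; 90 0.2 -0.3 0.2 0 0 -0.05"

```text
time_s: 0.6
eef_pos: [0.3151, 0.4711, 0.3271]
tool_rot: [[-0.803, 0.596, -0.002], [0.596, 0.803, -0.002], [0.001, -0.002, -1.0]]
wrist_force: [1.0, -0.2, 0.2]
gripper_width: 0.0901
grasp_force: 0.0
```

Emit:
play_rows:
  steps: "90 0.13 -0.3 0.2 0 0 -0.05; 90 0.1 -0.3 0.07 0 0 -0.05; 90 0.1 -0.3 0 0 0 -0.05; 90 0.07 -0.3 0 0 0 -0.05; 90 0.1 -0.35 0 0 0 -0.05"

```text
time_s: 1.1
eef_pos: [0.375, 0.2854, 0.3599]
tool_rot: [[-0.513, 0.858, -0.0], [0.858, 0.513, 0.0], [0.001, -0.0, -1.0]]
wrist_force: [0.2, 0.2, -0.3]
gripper_width: 0.0902
grasp_force: 0.0
```

Emit:
play_rows:
  steps: "90 0.15 -0.35 0 0 0 -0.05; 90 0.15 -0.35 0 0 0 -0.05; 90 0.12 -0.35 0 0 0 -0.05; 90 0.1 -0.35 0 0 0 -0.05; 90 0.08 -0.35 0 0 0 -0.05"

```text
time_s: 1.6
eef_pos: [0.4474, 0.0745, 0.3599]
tool_rot: [[-0.145, 0.989, -0.0], [0.989, 0.145, -0.0], [0.0, -0.0, -1.0]]
wrist_force: [0.4, 0.7, 0.5]
gripper_width: 0.0898
grasp_force: 0.0
```

Emit:
play_rows:
  steps: "90 0.05 -0.37 0 0 0 -0.055; 90 0 -0.37 0 0 0 -0.055; 90 0 -0.37 0 0 0 -0.055; 90 -0.05 -0.37 0 0 0 -0.055; 90 -0.05 -0.37 0 0 0 -0.055"

```text
time_s: 2.1
eef_pos: [0.4407, -0.1472, 0.3599]
tool_rot: [[0.283, 0.959, -0.0], [0.959, -0.283, 0.0], [0.0, -0.0, -1.0]]
wrist_force: [0.9, -0.6, -0.0]
gripper_width: 0.0904
grasp_force: 0.0
```

Emit:
play_rows:
  steps: "90 -0.1 -0.37 -0.1 0 0 -0.055; 90 -0.1 -0.35 -0.15 0 0 -0.055; 90 -0.15 -0.3 -0.2 0 0 -0.055; 90 -0.15 -0.3 -0.2 0 0 -0.05; 90 -0.08 -0.15 -0.2 0 0 -0.02"

```text
time_s: 2.6
eef_pos: [0.3693, -0.3252, 0.2573]
tool_rot: [[0.613, 0.79, -0.0], [0.79, -0.613, -0.001], [-0.001, 0.001, -1.0]]
wrist_force: [0.4, 1.0, 0.1]
gripper_width: 0.0901
grasp_force: 0.0
```

```bash
python3 - <<'E'
from h import *
play=0
s=get_state(); c=cam("wrist"); im=snapshot("wrist"); cv2.imwrite("pics/w1.png",im); print(s["eef_pos"],s["joints"].round(1))
m=cv2.inRange(cv2.cvtColor(im,cv2.COLOR_BGR2HSV),(22,150,100),(34,255,255)); k=max(cv2.findContours(m,0,1)[0],key=cv2.contourArea)
e=cv2.fitEllipse(k); print(e); a=np.radians(e[2]+90); u=np.array(e[0]); d=20*np.array([np.cos(a),np.sin(a)])
print(back(c,u,.028), back(c,u+d,.028)-back(c,u-d,.028))
E
```

```text
[ 0.36926282 -0.32518497  0.25734368] [ 12.8  10.5  28.6 111.7  -5.7  59.2   6.2]
((333.9241638183594, 178.22361755371094), (47.251319885253906, 54.47223663330078), 3.2208428382873535)
[ 0.37212814 -0.34075194  0.028     ] [-0.02959455 -0.03477681  0.        ]
```

View pics/w1.png

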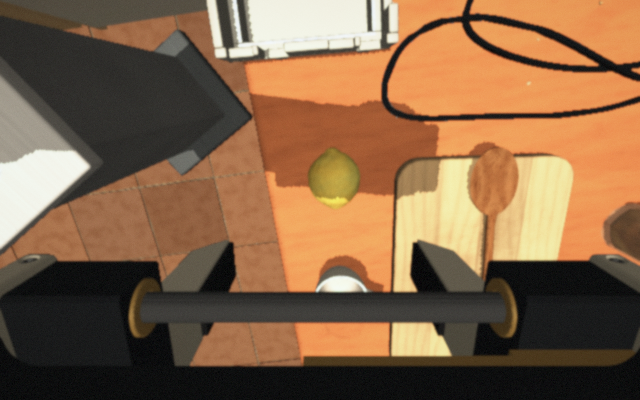

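The wrist view shows the lemon at (334,178), with A's near end at the top of the frame and a cup behind the lemon. The lemon comes out at (0.372, -0.341), in agreement with the top view.

Emit:
play_rows:
  steps: "90 0.02 -0.13 -0.35 0 0 0; 90 0 0 -0.4 0 0 0; 90 0 0 -0.4 0 0 0; 90 0 0 -0.4 0 0 0; 90 0 0 -0.2 0 0 0"

```text
time_s: 3.15
eef_pos: [0.3724, -0.3351, 0.0443]
tool_rot: [[0.606, 0.795, -0.005], [0.795, -0.606, 0.004], [0.0, -0.006, -1.0]]
wrist_force: [-0.7, 0.5, 0.6]
gripper_width: 0.0903
grasp_force: 0.0
```

Emit:
play_rows:
  steps: "90 0 0 -0.14 0 0 0; 70 0 0 0 0 0 0; 45 0 0 0 0 0 0; 40 0 0 0 0 0 0; 40 0 0 0 0 0 0"

```text
time_s: 3.65
eef_pos: [0.3751, -0.3381, 0.0326]
tool_rot: [[0.607, 0.795, 0.002], [0.795, -0.607, -0.001], [0.0, 0.002, -1.0]]
wrist_force: [-0.8, -0.4, 0.0]
gripper_width: 0.0625
grasp_force: 0.0
```

Emit:
play_rows:
  steps: "40 0 0 0 0 0 0; 40 0 0 0 0 0 0; 40 0 0 0.05 0 0 0; 40 0 0 0.15 0 0 0; 40 0 0 0.3 0 0 0"

```text
time_s: 4.15
eef_pos: [0.3722, -0.3359, 0.0901]
tool_rot: [[0.607, 0.794, -0.005], [0.794, -0.607, 0.003], [-0.0, -0.006, -1.0]]
wrist_force: [-0.0, -0.7, -1.3]
gripper_width: 0.0556
grasp_force: 30.0
```

Emit:
play_rows:
  steps: "40 0 0 0.35 0 0 0; 40 0 0 0.35 0 0 0; 40 0.1 0.2 0.35 0 0 0; 40 0.1 0.2 0.3 0 0 0; 40 0 0 0 0 0 0"

```text
time_s: 4.65
eef_pos: [0.4025, -0.2878, 0.2583]
tool_rot: [[0.603, 0.797, 0.009], [0.797, -0.603, -0.002], [0.004, 0.008, -1.0]]
wrist_force: [0.9, -1.2, -2.1]
gripper_width: 0.0551
grasp_force: 30.0
```

```bash
python3 - <<'E'
from h import *
s=get_state(); c=cam("wrist"); im=snapshot("wrist"); print(s["eef_pos"])
np.savez("w2.npz",K=c[0],r=c[1],t=c[2]); cv2.imwrite("pics/w2r.png",im)
P=proj(c,TR([.4568,-.1795,.042,-33.1],0).apply(RIM)+[.4568,-.1795,.042]); print(P.round(1))
cv2.imwrite("pics/w2.png",cv2.resize(im[:300],(800,375),interpolation=cv2.INTER_CUBIC))
E
```

```text
[ 0.40248567 -0.28777269  0.25825786]
[[191.9 -22.7]
 [214.9 120.3]
 [389.  107.5]
 [387.1 -38.1]]
```

View pics/w2.png

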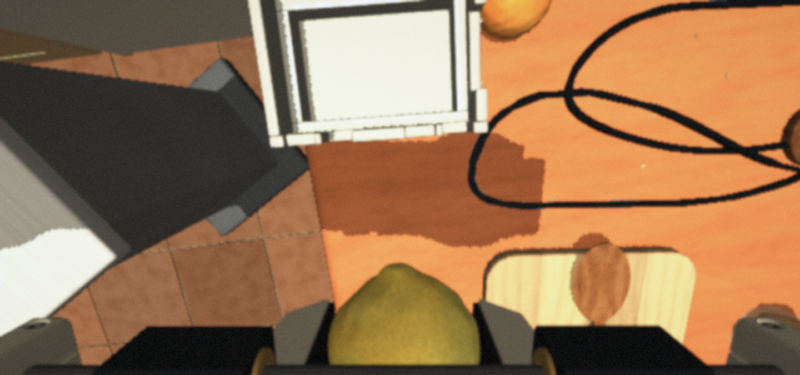

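The wrist view shows the lemon held, with A's near side running from corner (217,117.5) to (390,105) in full-resolution pixels. That is within 3 px of my prediction.

```bash
python3 - <<'E'
from h import *
d=np.load("w2.npz"); w=(d["K"],d["r"],d["t"]); c=cam("top")
cr=lambda L: np.array(L)/3.4+[220,95]
q,r=fit([(c,cr([(345,442),(480,535),(612,345),(470,250)]),RIM),(w,np.array([(217,117.5),(390,105)]),RIM[1:3])],[.457,-.183,.042,-33],0,.042); print("A",q.round(4),r.round(1))
q,r=fit([(w,np.array([(217,117.5),(390,105)]),RIM[1:3])],[.457,-.183,.042,-33],0,.042); print("A",q.round(4),r.round(1))
E
```

```text
A [  0.4586  -0.1787   0.042  -33.0147] [-2.4 -0.7  0.4  0.7  0.5 -1.8  0.1 -1.7 -1.   1.   0.3  0.4]
A [  0.4594  -0.1786   0.042  -33.1695] [-0.7  0.1  0.7 -0. ]
```

Emit:
play_rows:
  steps: "40 0.12 0.23 0 0 0 0.01; 40 0.17 0.34 0 0 0 0.02; 40 0.12 0.24 0 0 0 0.015; 40 0.06 0.1 -0.3 0 0 0; 40 0 0 -0.3 0 0 0"

```text
time_s: 5.2
eef_pos: [0.4554, -0.1785, 0.1798]
tool_rot: [[0.547, 0.837, 0.001], [0.837, -0.547, 0.001], [0.001, 0.0, -1.0]]
wrist_force: [-0.6, 0.6, -2.2]
gripper_width: 0.0557
grasp_force: 30.0
```

Emit:
play_rows:
  steps: "40 0 0 -0.3 0 0 0; 40 0 0 -0.3 0 0 0; 40 0 0 -0.2 0 0 0; 40 0 0 0 0 0 0; 40 0 0 0 0 0 0"

```text
time_s: 5.7
eef_pos: [0.453, -0.1811, 0.0845]
tool_rot: [[0.551, 0.835, -0.003], [0.835, -0.551, 0.0], [-0.002, -0.003, -1.0]]
wrist_force: [-0.2, -0.2, -2.0]
gripper_width: 0.0557
grasp_force: 30.0
```

Emit:
play_rows:
  steps: "40 0.04 0.02 -0.1 0 0 0; 40 0 0 -0.1 0 0 0; 40 0 0 -0.1 0 0 0; 40 0 0 0 0 0 0; 60 0 0 0 0 0 0"

```text
time_s: 6.2
eef_pos: [0.459, -0.178, 0.049]
tool_rot: [[0.55, 0.835, -0.001], [0.835, -0.55, 0.0], [-0.0, -0.001, -1.0]]
wrist_force: [-0.1, 0.0, 0.4]
gripper_width: 0.0593
grasp_force: 0.0
```

Emit:
play_rows:
  steps: "66 0 0 0 0 0 0; 70 0 0 0 0 0 0; 70 0 0 0 0 0 0; 70 0 0 0.1 0 0 0; 70 0 0 0.3 0 0 0"

```text
time_s: 6.7
eef_pos: [0.457, -0.1772, 0.0962]
tool_rot: [[0.55, 0.835, -0.006], [0.835, -0.55, 0.001], [-0.002, -0.005, -1.0]]
wrist_force: [0.5, 0.2, -0.6]
gripper_width: 0.0701
grasp_force: 0.0
```

Emit:
play_rows:
  steps: "60 0 0 0.4 0 0 0; 60 0 0 0.4 0 0 0; 60 0 0 0.4 0 0 0; 60 0 0 0.3 0 0 0; 60 0 0 0 0 0 0"

```text
time_s: 7.2
eef_pos: [0.4624, -0.1793, 0.2839]
tool_rot: [[0.55, 0.835, 0.011], [0.835, -0.55, -0.002], [0.005, 0.011, -1.0]]
wrist_force: [1.2, -0.7, 0.7]
gripper_width: 0.0602
grasp_force: 0.0
```

Emit:
play_rows:
  steps: "60 0.2 0.25 0.1 0 0 0.02; 60 0.25 0.29 0.1 0 0 0.02; 60 0.25 0.29 0.1 0 0 0.02; 60 0.25 0.29 0.1 0 0 0.02; 60 0 0 0 0 0 0"

```text
time_s: 7.7
eef_pos: [0.5769, -0.0359, 0.3263]
tool_rot: [[0.431, 0.902, 0.003], [0.902, -0.431, 0.003], [0.004, 0.002, -1.0]]
wrist_force: [-0.7, -0.2, -0.2]
gripper_width: 0.0599
grasp_force: 0.0
```

```bash
python3 - <<'E'
from h import *
s=get_state(); c=cam("wrist"); im=snapshot("wrist"); print(s["eef_pos"],s["joints"].round(1))
t=snapshot("top"); cv2.imwrite("pics/t3r.png",t); cv2.imwrite("pics/w3r.png",im)
np.savez("w3.npz",K=c[0],r=c[1],t=c[2])
b=np.array([.602,.0037,.0681,-116]); print(proj(c,TR(b,25).apply(RIM)+b[:3]).round(1))
a=cv2.resize(im[:260],(800,325),interpolation=cv2.INTER_CUBIC); d=cv2.resize(t[150:260,300:520],(540,270),interpolation=cv2.INTER_CUBIC)
o=np.zeros((600,800,3),np.uint8); o[:325]=a;o[325:595,:540]=d; cv2.imwrite("pics/w3.png",o)
E
```

```text
[ 0.5769268  -0.03591976  0.32631648] [-13.5  15.7  18.   95.2  -5.3  69.8 -19.9]
[[366.4  43. ]
 [262.6  48.6]
 [268.6 193.5]
 [359.6 206.9]]
```

View pics/w3.png

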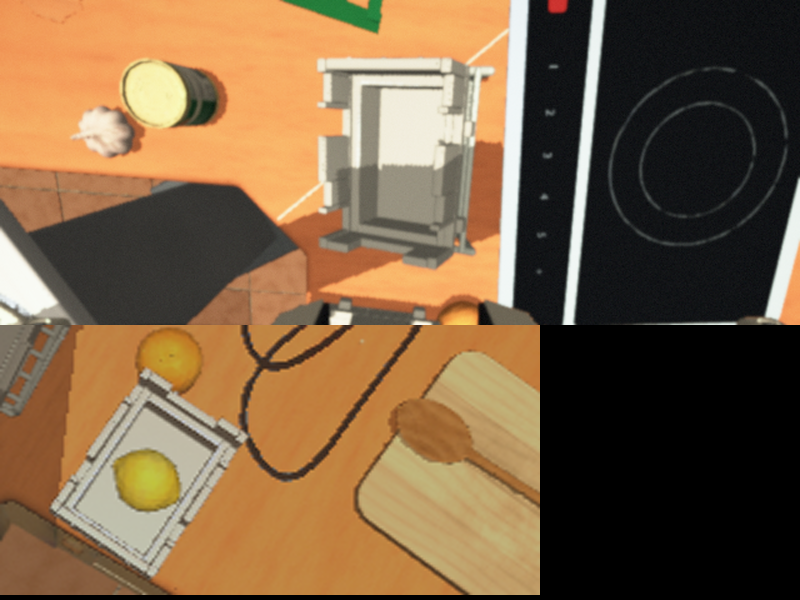

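The lemon lies in the standing tote. B's rim corners are near (256,48), (257,197) and (350,212), and the fourth is near (370,50). I'll enlarge that area to get exact corners.

```bash
python3 - <<'E'
from h import *
im=cv2.imread("pics/w3r.png"); cv2.imwrite("pics/w3z.png",cv2.resize(im[35:225,240:410],(537,600),interpolation=cv2.INTER_CUBIC))
E
```

```text
(no output)
```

View pics/w3z.png

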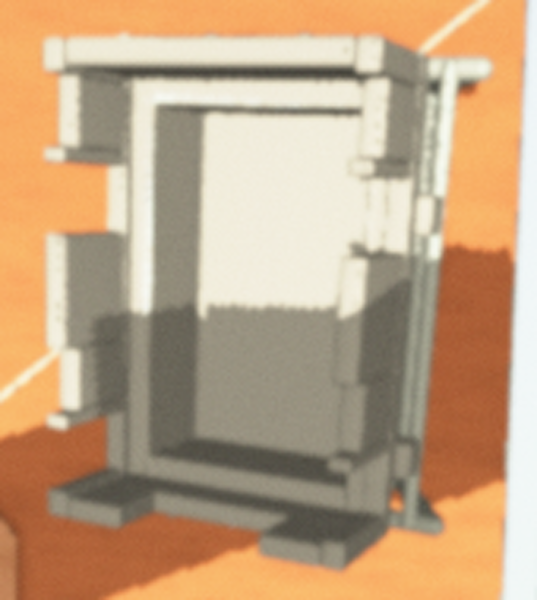

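```bash
python3 - <<'E'
from h import *
d=np.load("w3.npz"); w=(d["K"],d["r"],d["t"]); c=cam("top")
cr=lambda L: np.array(L)/3.4+[220,95]
wp=np.array([(382,37),(45,38),(50,517),(340,567)])/3.158+[240,35]
T=(c,cr([(118,55),(48,208),(253,318),(330,150)]),RIM); W=(w,wp,RIM)
for o in ([W],[W,T]):
  q,r=fit(o,[.6,.0,.07,-116],25); print("B",q.round(4),r.round(1),"grip",(TR(q,25).apply([0,.052,.042])+q[:3]).round(4))
# free tilt check
f=lambda p:np.concatenate([(proj(c_,TR(p[:4],p[4]).apply(P)+p[:3])-u).ravel() for c_,u,P in (W,T)])
s=least_squares(f,[.6,0,.07,-116,25]); print(s.x.round(4),abs(s.fun).max())
print(TR(q,25).as_matrix().round(3))
im=cv2.imread("pics/w3r.png"); t=cv2.imread("pics/top0.png")
pts=np.array([[-78,56,42],[-78,-56,42],[78,-56,42],[78,56,42],[-62,40,-38],[-62,-40,-38],[62,-40,-38],[62,40,-38],[-19,56,42],[19,56,42]])/1e3
L=[]
for I,cc,(a,b,e,g) in((im,w,(35,225,240,410)),(t,c,(105,195,225,335))):
  big=cv2.resize(I[a:b,e:g],None,fx=540/(b-a),fy=540/(b-a),interpolation=cv2.INTER_CUBIC)if 0 else cv2.resize(I[a:b,e:g],None,fx=(390)/(g-e),fy=390/(g-e),interpolation=cv2.INTER_CUBIC)
  for u in (proj(cc,TR(q,25).apply(pts)+q[:3])-[e,a])*390/(g-e): cv2.drawMarker(big,tuple(int(x) for x in u),(0,0,255),0,9,1)
  L.append(cv2.copyMakeBorder(big,0,440-big.shape[0],0,5,0))
cv2.imwrite("pics/ov.png",np.hstack(L))
E
```

```text
B [ 5.921000e-01  4.900000e-03  8.190000e-02 -1.182912e+02] [-0.2 -0.1 -0.3  0.5 -0.2 -1.5  0.6  0.9] grip [ 0.6179 -0.009   0.142 ]
B [ 5.931000e-01  4.400000e-03  8.420000e-02 -1.178681e+02] [ 0.8 -0.9 -0.1  0.7  1.  -0.5  2.6  1.5 -2.2 -0.2 -1.7  0.4 -0.6  1.7
 -1.   6.1] grip [ 0.6191 -0.0093  0.1442]
[ 5.930000e-01  4.500000e-03  8.390000e-02 -1.178684e+02  2.471120e+01] 6.109606363798605
[[-0.467  0.801 -0.374]
 [-0.884 -0.424  0.198]
 [ 0.     0.423  0.906]]
```

View pics/ov.png

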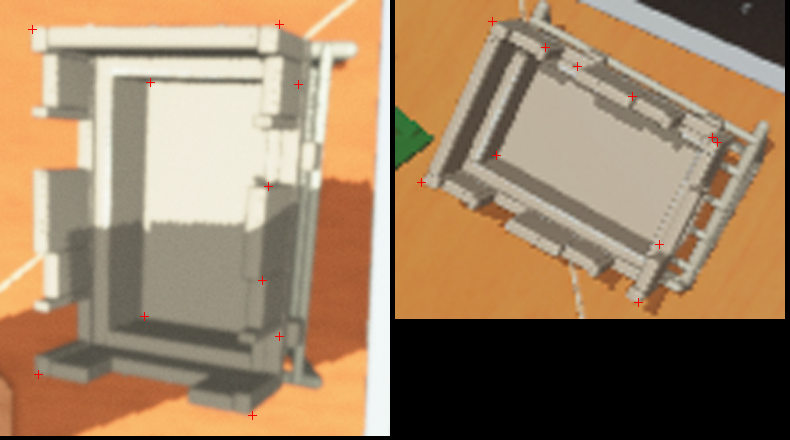

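The overlay shows the wrist-only fit is the better one; one of my top-view corners was off. The grip point is about (0.618, -0.009, 0.142). I'll approach tilted.

Emit:
play_rows:
  steps: "50 0.025 0.09 -0.24 -0.033 -0.061 -0.008; 50 0.025 0.09 -0.24 -0.033 -0.061 -0.008; 50 0.025 0.09 -0.24 -0.033 -0.061 -0.008; 50 0.025 0.08 -0.235 -0.032 -0.062 -0.008; 50 0 0 0 0 0 0"

```text
time_s: 8.3
eef_pos: [0.5788, -0.003, 0.2088]
tool_rot: [[0.485, 0.802, 0.347], [0.874, -0.439, -0.208], [-0.014, 0.404, -0.914]]
wrist_force: [-1.2, 0.7, -0.4]
gripper_width: 0.0504
grasp_force: 0.0
```

```bash
python3 - <<'E'
from h import *
s=get_state(); c=cam("wrist"); im=snapshot("wrist"); print(s["eef_pos"],s["joints"].round(1)); R=s["tool_rot"]; print(R.round(3))
q=np.array([.5921,.0049,.0819,-118.3]); G=TR(q,25).apply([0,.052,.042])+q[:3]
F=G-.013*TR(q,25).as_matrix()[:,2]; print("to go",((F-s["eef_pos"])/.12).round(3),"in tool",(R.T@(F-s["eef_pos"])).round(4)); 
E2=Ro.from_matrix(np.c_[-TR(q,25).as_matrix()[:,0],TR(q,25).as_matrix()[:,1],-TR(q,25).as_matrix()[:,2]]@R.T).as_rotvec(degrees=True)/90; print(E2.round(3))
cv2.imwrite("pics/w4r.png",im)
pts=np.r_[RIM,np.array([[-19,56,42],[19,56,42],[-19,48,42],[19,48,42],[-68,48,42],[-68,56,42],[-46,48,42]])/1e3]
big=cv2.resize(im,(800,500),interpolation=cv2.INTER_CUBIC)
for u in proj(c,TR(q,25).apply(pts)+q[:3])*1.25: cv2.drawMarker(big,tuple(int(x) for x in u),(0,0,255),0,9,1)
cv2.imwrite("pics/w4.png",big)
E
```

```text
[ 0.57877873 -0.00300508  0.20882145] [-30.9  13.3  21.5 119.6  20.9  31.5 -55.8]
[[ 0.485  0.802  0.347]
 [ 0.874 -0.439 -0.208]
 [-0.014  0.404 -0.914]]
to go [ 0.367 -0.072 -0.656] in tool [0.0149 0.0073 0.089 ]
[ 0.002 -0.015  0.008]
```

View pics/w4.png

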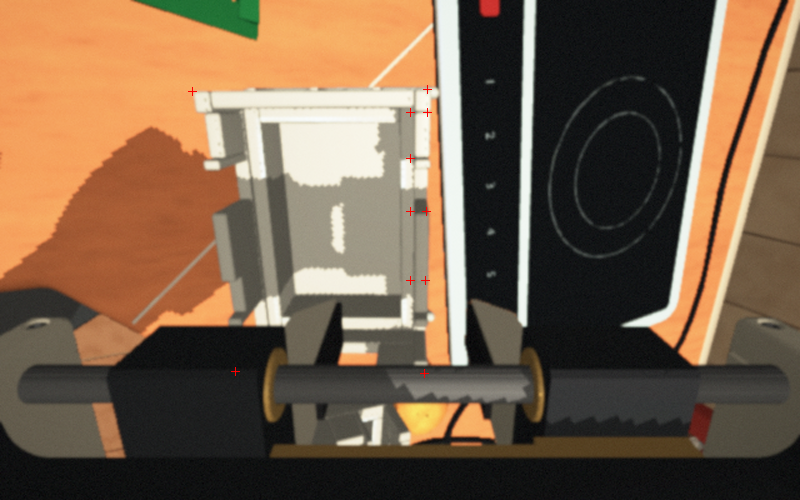

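The wrist view shows B's plain-wall section where predicted, about 3 mm further along +y. The fingers straddle the wall line, so I'll go down along the tool axis.

Emit:
play_rows:
  steps: "50 0.06 0.11 0 0.002 -0.015 0.008; 50 0.1 -0.06 -0.2 0 0 0; 50 0.1 -0.06 -0.2 0 0 0; 50 0.08 -0.05 -0.16 0 0 0; 50 0 0 0 0 0 0"

```text
time_s: 8.85
eef_pos: [0.6267, -0.0157, 0.1466]
tool_rot: [[0.481, 0.792, 0.376], [0.877, -0.437, -0.203], [0.004, 0.427, -0.904]]
wrist_force: [-0.5, -0.5, -0.1]
gripper_width: 0.05
grasp_force: 0.0
```

```bash
python3 - <<'E'
from h import *
s=get_state(); R=s["tool_rot"]
q=np.array([.5921,.0049,.0819,-118.3]); G=TR(q,25).apply([0,.055,.042])+q[:3]
F=G-.013*TR(q,25).as_matrix()[:,2]; print("to go",((F-s["eef_pos"])/.12).round(3),"in tool",(R.T@(F-s["eef_pos"])).round(4)); 
Q=np.c_[-TR(q,25).as_matrix()[:,0],TR(q,25).as_matrix()[:,1],-TR(q,25).as_matrix()[:,2]]
print((Ro.from_matrix(Q@R.T).as_rotvec(degrees=True)/90).round(3))
E
```

```text
to go [-0.012  0.023 -0.127] in tool [ 0.0017 -0.0089  0.0126]
[-0.001  0.004  0.005]
```

Emit:
play_rows:
  steps: "50 -0.012 0.023 -0.127 0 0.004 0.005; 50 0 0 0 0 0 0; 30 0 0 0 0 0 0; 10 0 0 0 0 0 0; 2 0 0 0 0 0 0"

```text
time_s: 9.35
eef_pos: [0.625, -0.0081, 0.1327]
tool_rot: [[0.469, 0.799, 0.376], [0.883, -0.427, -0.195], [0.005, 0.424, -0.906]]
wrist_force: [-0.1, -0.5, 0.3]
gripper_width: 0.0307
grasp_force: 0.0
```

Emit:
play_rows:
  steps: "2 0 0 0 0 0 0; 2 0 0 0 0 0 0; 2 0 0 0 0 0 0; 2 -0.04 0.02 0.09 0 0 0; 2 -0.08 0.04 0.19 0 0 0"

```text
time_s: 9.85
eef_pos: [0.6085, -0.0021, 0.164]
tool_rot: [[0.471, 0.8, 0.371], [0.882, -0.428, -0.198], [0.0, 0.421, -0.907]]
wrist_force: [-0.1, 0.4, -1.8]
gripper_width: 0.008
grasp_force: 30.0
```

Gripped: 8 mm opening, 30 N. Now I'll lift it out along the tote's z axis and untilt it.

Emit:
play_rows:
  steps: "2 -0.11 0.06 0.27 0 0 0; 2 -0.12 0.065 0.3 0 0 0; 2 -0.12 0.065 0.3 0 0 0; 2 0 0 0.3 0 0 0; 2 0 0 0.2 0 0 0"

```text
time_s: 10.35
eef_pos: [0.5675, 0.0222, 0.3323]
tool_rot: [[0.469, 0.799, 0.377], [0.883, -0.427, -0.194], [0.006, 0.423, -0.906]]
wrist_force: [0.9, -0.2, -1.8]
gripper_width: 0.0075
grasp_force: 30.0
```

Emit:
play_rows:
  steps: "2 0 0 0 0.026 0.049 0; 2 0 0 0 0.026 0.049 0; 2 0 0 0 0.026 0.049 0; 2 0 0 0 0.026 0.049 0; 2 0 0 0 0.027 0.049 0"

```text
time_s: 10.85
eef_pos: [0.5674, 0.0221, 0.3299]
tool_rot: [[0.47, 0.882, -0.001], [0.882, -0.47, 0.006], [0.005, -0.004, -1.0]]
wrist_force: [1.3, 0.0, -3.3]
gripper_width: 0.0079
grasp_force: 30.0
```

```bash
python3 - <<'E'
from h import *
s=get_state();R=s["tool_rot"]; print(s["eef_pos"],s["joints"].round(1),s["grasp_force"],s["wrist_force"],s["wrist_torque"]);print(R.round(3))
E
```

```text
[0.56740671 0.0221018  0.32991936] [-24.3  14.9  24.   96.2  -6.8  70.2 -26.8] 29.999587833881378 [ 1.27168854  0.02938554 -3.32005139] [-0.2319232  -0.06590386 -0.05257032]
[[ 0.47   0.882 -0.001]
 [ 0.882 -0.47   0.006]
 [ 0.005 -0.004 -1.   ]]
```

Emit:
play_rows:
  steps: "2 -0.05 -0.1 -0.02 0 0 -0.05; 2 -0.08 -0.145 -0.02 0 0 -0.075; 2 -0.08 -0.145 -0.02 0 0 -0.075; 2 -0.08 -0.145 -0.02 0 0 -0.075; 2 -0.08 -0.145 -0.02 0 0 -0.075"

```text
time_s: 11.35
eef_pos: [0.5224, -0.0605, 0.3172]
tool_rot: [[0.865, 0.502, 0.002], [0.502, -0.865, 0.002], [0.003, -0.001, -1.0]]
wrist_force: [0.8, 0.6, -2.2]
gripper_width: 0.008
grasp_force: 30.0
```

Emit:
play_rows:
  steps: "2 -0.08 -0.145 -0.02 0 0 -0.075; 2 -0.08 -0.145 -0.02 0 0 -0.075; 2 -0.08 -0.145 -0.02 0 0 -0.075; 2 -0.08 -0.145 -0.02 0 0 -0.075; 2 -0.08 -0.145 -0.02 0 0 -0.075"

```text
time_s: 11.85
eef_pos: [0.4744, -0.1472, 0.3053]
tool_rot: [[0.998, -0.063, 0.003], [-0.063, -0.998, -0.0], [0.003, -0.0, -1.0]]
wrist_force: [-0.5, -0.8, -3.0]
gripper_width: 0.0075
grasp_force: 30.0
```

Emit:
play_rows:
  steps: "2 -0.08 -0.145 -0.1 0 0 -0.075; 2 -0.08 -0.145 -0.1 0 0 -0.075; 2 -0.08 -0.145 -0.1 0 0 -0.075; 2 -0.08 -0.1 -0.1 0 0 -0.075; 2 -0.05 -0.05 0 0 0 -0.03"

```text
time_s: 12.35
eef_pos: [0.4285, -0.2175, 0.256]
tool_rot: [[0.835, -0.55, -0.001], [-0.55, -0.835, -0.002], [0.0, 0.002, -1.0]]
wrist_force: [0.7, -0.5, -2.9]
gripper_width: 0.0078
grasp_force: 30.0
```

```bash
python3 - <<'E'
from h import *
s=get_state();R=s["tool_rot"]; print(s["eef_pos"],s["joints"].round(1),s["grasp_force"],s["wrist_force"]);print(R.round(3))
y=np.degrees(np.arctan2(R[1,1],R[0,1])); print("yaw y",y,"togo",((np.array([.4306,-.2222,.25])-s["eef_pos"])/.12).round(3),(-123.1-y)/90)
E
```

```text
[ 0.42850354 -0.21749841  0.25602027] [-16.3  10.8  45.1 113.6  -8.8  59.1 -90.6] 30.000770688056946 [ 0.74730368 -0.53672324 -2.86042768]
[[ 0.835 -0.55  -0.001]
 [-0.55  -0.835 -0.002]
 [ 0.     0.002 -1.   ]]
yaw y -123.39184845015885 togo [ 0.017 -0.039 -0.05 ] 0.003242760557320581
```

```bash
python3 - <<'E'
from h import *
s=get_state();R=s["tool_rot"];p=s["eef_pos"]; c=cam("wrist"); w=snapshot("wrist"); t=snapshot("top"); ct=cam("top"); sc=snapshot("scene"); cs=cam("scene")
for n,i in(("w5",w),("t5",t),("s5",sc)): cv2.imwrite(f"pics/{n}r.png",i)
np.savez("w5.npz",K=c[0],r=c[1],t=c[2],R=R,p=p)
B=np.c_[-R[:,0],R[:,1],-R[:,2]]; C=p-.052*R[:,1]+.029*R[:,2]; print(C)
pts=np.r_[RIM,[[-.068,-.056,.042],[-.046,-.056,.042]]]
A=TR([0,0,0,-33.1],0).apply(RIM)+[.459,-.1786,.042]
o=np.zeros((600,800,3),np.uint8)
def paste(I,cc,x0,y0,W,H,e,a,f):
  big=cv2.resize(I[a:a+int(H/f),e:e+int(W/f)],(W,H),interpolation=cv2.INTER_CUBIC)
  for P,col in((pts@B.T+C,(0,0,255)),(A,(255,0,0))):
    u=proj(cc,P); print(u.round(1).tolist())
    for v in (u-[e,a])*f:
      if abs(v).max()<1500: cv2.drawMarker(big,tuple(int(x) for x in v),col,0,7,1)
  o[y0:y0+H,x0:x0+W]=big
paste(w,c,0,0,800,350,0,0,1.25)
u=proj(ct,C[None])[0]; paste(t,ct,0,350,400,250,int(u[0]-62),int(u[1]-39),3.2)
u=proj(cs,C[None]-[0,0,.05])[0]; paste(sc,cs,400,350,400,250,int(u[0]-62),int(u[1]-39),3.2)
cv2.imwrite("pics/v5.png",o)
E
```

```text
[ 0.45709519 -0.17412971  0.22692262]
[[334.1, 99.9], [20.7, 100.2], [104.6, 428.5], [331.2, 428.5], [28.0, 128.6], [42.8, 186.5]]
[[218.3, 253.1], [329.7, 252.4], [329.7, 89.5], [200.8, 90.3]]
[[413.1, 179.5], [363.0, 146.2], [315.6, 214.3], [366.3, 248.9], [360.0, 150.5], [353.4, 160.0]]
[[319.0, 224.1], [361.4, 252.9], [400.4, 194.5], [358.4, 166.7]]
[[373.8, 172.4], [371.8, 153.2], [297.8, 150.5], [289.4, 168.9], [367.0, 153.0], [356.5, 152.6]]
[[300.3, 227.5], [293.4, 254.0], [369.6, 258.1], [368.0, 230.9]]
```

View pics/v5.png

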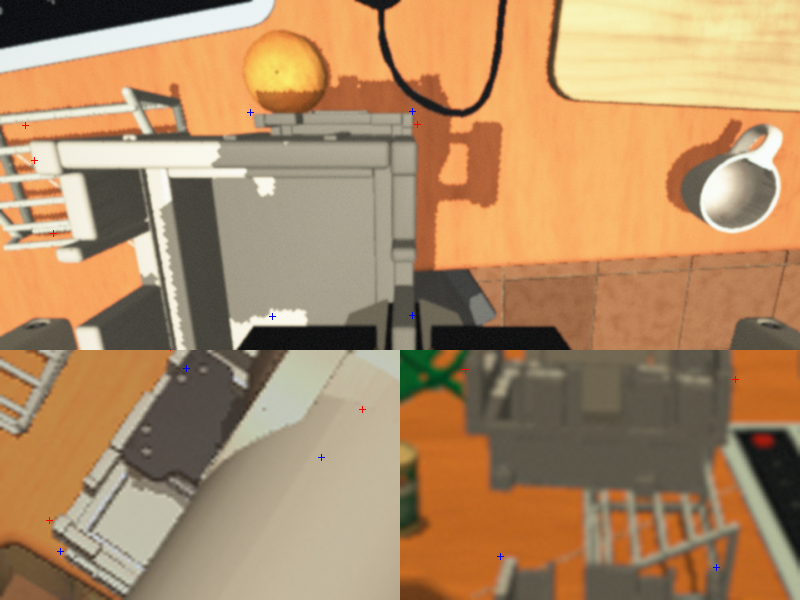

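The wrist panel shows the in-hand tote's plain end at v≈138, against a predicted 125, so the tote sits about 4 mm toward its +x in the hand. A's far end matches the prediction to about 1.5 mm. I'll correct for both and descend.

Emit:
play_rows:
  steps: "2 0.036 -0.051 -0.2 0 0 0.003; 2 0 0 -0.2 0 0 0; 2 0 0 -0.2 0 0 0; 2 0 0 -0.07 0 0 0; 2 0 0 0 0 0 0"

```text
time_s: 13.0
eef_pos: [0.4353, -0.2224, 0.1766]
tool_rot: [[0.841, -0.54, 0.001], [-0.54, -0.841, -0.002], [0.002, 0.001, -1.0]]
wrist_force: [-0.9, -0.8, -1.6]
gripper_width: 0.008
grasp_force: 30.0
```

```bash
python3 - <<'E'
from h import *
# fit in-hand offset from the saved wrist picture
d=np.load("w5.npz"); w=(d["K"],d["r"],d["t"]); R=d["R"]; p=d["p"]
uv=np.array([(332,110.4),(24,114.4)])
def f(x):
    B=np.c_[-R[:,0],R[:,1],-R[:,2]]@Ro.from_euler("xz",x[2:4],degrees=True).as_matrix()
    C=p+R@np.array([-x[0],-.052,.029+x[1]])
    return np.r_[(proj(w,(RIM[:2]-[0,.052,.042])@B.T+C+(np.array([0,.052,.042])@np.c_[-R[:,0],R[:,1],-R[:,2]].T))-uv).ravel(),x[2]*1,x[3]*2]
s=least_squares(f,[0,0,0,0],x_scale=[.001,.001,1,1]); print(s.x,s.fun)
st=get_state(); R=st["tool_rot"]; P=st["eef_pos"]; print(P,np.degrees(np.arctan2(R[1,1],R[0,1])))
C=P-.052*R[:,1]-s.x[0]*R[:,0]; print("B-A in A axes",(TR([0,0,0,-33.1],0).inv().apply(C-[.459,-.1786,0])).round(4))
E
```

```text
[ 0.00387059  0.00094223 -0.11388612  0.51931597] [-0.04263823  0.40649752 -0.00565717 -0.407018   -0.11388612  1.03863195]
[ 0.43527752 -0.22239403  0.1765984 ] -122.70444658941662
B-A in A axes [-0.0002  0.0023  0.1765]
```

Emit:
play_rows:
  steps: "2 -0.018 -0.011 -0.06 0 0 0; 2 0 0 -0.04 0 0 0; 2 0 0 -0.03 0 0 0; 2 0 0 0 0 0 0; 2 0 0 0 0 0 0"

```text
time_s: 13.5
eef_pos: [0.4337, -0.2247, 0.162]
tool_rot: [[0.841, -0.542, 0.004], [-0.542, -0.841, -0.003], [0.005, 0.0, -1.0]]
wrist_force: [-0.4, -0.2, -2.0]
gripper_width: 0.0081
grasp_force: 30.0
```

Emit:
play_rows:
  steps: "2 0 0 -0.03 0 0 0; 2 0 0 -0.03 0 0 0; 2 0 0 0 0 0 0; 2 0 0 0 0 0 0; 2 0 0 0 0 0 0"

```text
time_s: 14.0
eef_pos: [0.4336, -0.2247, 0.1546]
tool_rot: [[0.841, -0.542, 0.003], [-0.542, -0.841, -0.003], [0.005, 0.001, -1.0]]
wrist_force: [-0.3, -0.5, -3.0]
gripper_width: 0.0083
grasp_force: 30.0
```

Emit:
play_rows:
  steps: "2 0 0 -0.02 0 0 0; 2 0 0 0 0 0 0; 2 0 0 -0.015 0 0 0; 2 0 0 0 0 0 0; 2 0 0 0 0 0 0"

```text
time_s: 14.5
eef_pos: [0.4335, -0.2247, 0.1504]
tool_rot: [[0.841, -0.542, 0.003], [-0.542, -0.841, -0.003], [0.004, 0.001, -1.0]]
wrist_force: [-0.4, 0.5, -2.3]
gripper_width: 0.008
grasp_force: 30.0
```

Emit:
play_rows:
  steps: "2 0 0 -0.01 0 0 0; 2 0 0 0 0 0 0; 2 0 0 -0.01 0 0 0; 2 0 0 0 0 0 0; 2 0 0 0 0 0 0"

```text
time_s: 15.0
eef_pos: [0.4335, -0.2246, 0.148]
tool_rot: [[0.841, -0.542, 0.003], [-0.542, -0.841, -0.003], [0.004, 0.001, -1.0]]
wrist_force: [0.7, 1.1, -2.9]
gripper_width: 0.0077
grasp_force: 30.0
```

```bash
python3 - <<'E'
from h import *
s=get_state(); print(s["eef_pos"],s["wrist_force"],s["wrist_torque"])
E
```

```text
[ 0.4334956  -0.22464872  0.14797101] [ 0.74070797  1.06310775 -2.8727395 ] [-0.07042368  0.27909451 -0.02396961]
```

Emit:
play_rows:
  steps: "2 0 0 -0.01 0 0 0; 2 0 0 0 0 0 0; 2 0 0 -0.01 0 0 0; 2 0 0 0 0 0 0; 2 0 0 0 0 0 0"

```text
time_s: 15.5
eef_pos: [0.4335, -0.2246, 0.1456]
tool_rot: [[0.841, -0.542, 0.003], [-0.542, -0.841, -0.003], [0.004, 0.001, -1.0]]
wrist_force: [0.4, 0.2, -1.7]
gripper_width: 0.0079
grasp_force: 30.0
```

```bash
python3 - <<'E'
from h import *
s=get_state(); print(s["eef_pos"],s["wrist_force"],s["wrist_torque"])
E
```

```text
[ 0.43350923 -0.22462709  0.1455676 ] [ 0.39018628  0.15591448 -1.66275319] [-0.12887762  0.23093907 -0.02745897]
```

Emit:
play_rows:
  steps: "2 0 0 -0.01 0 0 0; 2 0 0 0 0 0 0; 2 0 0 -0.01 0 0 0; 2 0 0 0 0 0 0; 2 0 0 0 0 0 0"

```text
time_s: 16.0
eef_pos: [0.4337, -0.2248, 0.1441]
tool_rot: [[0.84, -0.542, 0.004], [-0.542, -0.84, -0.002], [0.005, -0.0, -1.0]]
wrist_force: [-3.3, 2.2, 8.6]
gripper_width: 0.0076
grasp_force: 30.0
```

Emit:
play_rows:
  steps: "2 -0.007 0.005 0 0 0 0; 2 0 0 0 0 0 0; 2 0 0 0 0 0 0; 2 0 0 -0.005 0 0 0; 2 0 0 0 0 0 0"

```text
time_s: 16.5
eef_pos: [0.4336, -0.2248, 0.1441]
tool_rot: [[0.84, -0.542, 0.006], [-0.542, -0.84, -0.003], [0.006, -0.001, -1.0]]
wrist_force: [-2.3, 0.3, 13.7]
gripper_width: 0.008
grasp_force: 30.0
```

Emit:
play_rows:
  steps: "12 0 0 0 0 0 0; 22 0 0 0 0 0 0; 30 0 0 0 0 0 0; 30 0 0 0 0 0 0; 30 0 0 0.1 0 0 0"

```text
time_s: 17.0
eef_pos: [0.4315, -0.2234, 0.1537]
tool_rot: [[0.841, -0.542, 0.0], [-0.542, -0.841, -0.002], [0.001, 0.002, -1.0]]
wrist_force: [-0.1, -0.2, 0.2]
gripper_width: 0.03
grasp_force: 0.0
```

Emit:
play_rows:
  steps: "30 0 0 0.2 0 0 0; 30 0 0 0.3 0 0 0; 30 0 0 0.35 0 0 0; 30 0 0 0.35 0 0 0; 30 0 0 0 0 0 0"

```text
time_s: 17.5
eef_pos: [0.4356, -0.2262, 0.3047]
tool_rot: [[0.84, -0.542, 0.014], [-0.542, -0.84, -0.005], [0.014, -0.003, -1.0]]
wrist_force: [0.6, -0.6, -0.3]
gripper_width: 0.0299
grasp_force: 0.0
```

Emit:
play_rows:
  steps: "30 -0.2 -0.3 0.1 0 0 0; 30 -0.2 -0.3 0.1 0 0 0; 30 -0.2 -0.3 0.1 0 0 0; 30 -0.1 -0.3 0.1 0 0 0; 30 0 0 0 0 0 0"

```text
time_s: 18.0
eef_pos: [0.3454, -0.3738, 0.3489]
tool_rot: [[0.836, -0.549, 0.005], [-0.549, -0.836, -0.008], [0.009, 0.003, -1.0]]
wrist_force: [0.6, -0.8, 0.2]
gripper_width: 0.0302
grasp_force: 0.0
```

Released with no residual force. No views are left, so I'll check the stack numerically by scoring model edges against the images.

```bash
python3 - <<'E'
from h import *
ims={n:(snapshot(n),cam(n)) for n in("scene","top")}
for n in ims: cv2.imwrite(f"pics/{n}6.png",ims[n][0])
G={n:cv2.GaussianBlur(np.hypot(*[cv2.Sobel(cv2.cvtColor(I,cv2.COLOR_BGR2GRAY).astype(float),-1,a,1-a) for a in(0,1)]),(0,0),.8) for n,(I,c) in ims.items()}
def seg(a,b): return np.linspace(a,b,40)
def lines(side):
  L=[]
  for sy in (1,-1):
    for x0,x1 in((-78,-68),(-46,-41),(-19,19),(41,46),(68,78)): L.append(seg((x0,sy*56,42),(x1,sy*56,42)))
  L.append(seg((-78,-56,42),(-78,56,42)))
  for a,b in((-56,-26),(26,56)): L.append(seg((78,a,42),(78,b,42)))
  return np.vstack(L)/1e3
def score(p,names):
  P=lines(0); Rr=Ro.from_euler("ZXY",[p[3],p[4],p[5]],degrees=True); Q=Rr.apply(P)+p[:3]; t=0
  for n in names:
    u=proj(ims[n][1],Q).astype(np.float32); t+=cv2.remap(G[n].astype(np.float32),u[:,:1],u[:,1:],1).mean()
  return t
base=np.array([.459,-.1786,.118,146.9,0,0])
from scipy.optimize import minimize
for names in(["scene","top"],["scene"],["top"]):
  best=None
  for dz in(-.03,-.008,0,.008):
    for dx in(-.004,0,.004):
      for dy in(-.004,0,.004):
        f=lambda v:-score(base+np.array(v)*[.001]*1 if 0 else base+np.array(v)*[.004,.004,.004,2,2,2],names)+.3*np.sum(np.square(v[3:]))
        r=minimize(f,[dx/.004,dy/.004,dz/.004,0,0,0],method="Powell",options=dict(maxiter=4))
        if best is None or r.fun<best.fun: best=r
  print(names,best.fun,(best.x*[4,4,4,2,2,2]).round(1))
print("z-scan",[(z,round(max(score(base+[x,y,z/1e3,0,0,0],["scene","top"]) for x in np.arange(-4,5)/1e3 for y in np.arange(-4,5)/1e3),0)) for z in range(-36,17,4)])
# A's top-left check: mandarin and lemon untouched
for n,lo,hi in(("mandarin",(8,170,120),(20,255,255)),):
  for f in("pics/top0.png","pics/top6.png"):
    m=cv2.inRange(cv2.cvtColor(cv2.imread(f),cv2.COLOR_BGR2HSV)[148:180,352:386],lo,hi); M=cv2.moments(m,True); print(n,M["m10"]/M["m00"]+352,M["m01"]/M["m00"]+148,M["m00"])
E
```

```text
['scene', 'top'] -325.92058800501803 [  4.8  -0.8 -67.6  -1.4  -5.5   1.3]
['scene'] -147.19403235813576 [ 39.7   3.3 -10.3   4.9   3.2  -4.2]
['top'] -222.81508564396418 [ -1.8  -1.9 -80.1  -1.3   1.5  -7.7]
z-scan [(-36, np.float32(279.0)), (-32, np.float32(272.0)), (-28, np.float32(264.0)), (-24, np.float32(255.0)), (-20, np.float32(243.0)), (-16, np.float32(241.0)), (-12, np.float32(247.0)), (-8, np.float32(249.0)), (-4, np.float32(254.0)), (0, np.float32(260.0)), (4, np.float32(242.0)), (8, np.float32(230.0)), (12, np.float32(213.0)), (16, np.float32(204.0))]
mandarin 370.0285714285714 162.2961038961039 385.0
mandarin 370.39915966386553 158.49579831932772 238.0
```

```bash
python3 - <<'E'
from h import *
from scipy.optimize import differential_evolution
D=[(cv2.imread(f"pics/{n}6.png"),cam(n)) for n in("scene","top")]
G=[cv2.GaussianBlur(np.hypot(*[cv2.Sobel(cv2.cvtColor(I,cv2.COLOR_BGR2GRAY).astype(float),-1,a,1-a) for a in(0,1)]),(0,0),.8).astype(np.float32) for I,_ in D]
s=lambda a,b:np.linspace(a,b,30)
L=[s((x0,y,42),(x1,y,42)) for y in(56,-56) for x0,x1 in((-78,-68),(-19,19),(68,78))]+[s((-78,-56,42),(-78,56,42)),s((78,-56,42),(78,-26,42)),s((78,26,42),(78,56,42)),s((-78,-56,0),(78,-56,0)),s((-78,56,0),(78,56,0)),s((78,-56,0),(78,-56,42)),s((-78,-56,0),(-78,-56,42)),s((78,56,0),(78,56,42)),s((-78,56,0),(-78,56,42))]
P=np.vstack(L)/1e3
def f(v,yaw0,z0):
  Q=Ro.from_euler("ZXY",[yaw0+v[3],v[4],v[5]],degrees=True).apply(P)+[.459+v[0]/1e3,-.1786+v[1]/1e3,z0+v[2]/1e3]
  return -sum(cv2.remap(g,*[proj(c,Q).astype(np.float32)[:,i:i+1] for i in(0,1)],1).mean() for g,(I,c) in zip(G,D))
b=[(-8,8),(-8,8),(-7,14),(-5,5),(-8,8),(-5,5)]
for sd in(0,1):
  r=differential_evolution(f,b,args=(146.9,.118),seed=sd,maxiter=60); print("B",r.fun,r.x.round(1))
r=differential_evolution(f,b[:2]+[(-.1,.1)]+b[3:4]+[(-.1,.1)]*2,args=(146.9,.118),seed=0,maxiter=60); print("B seated-level",r.fun,r.x.round(1))
r=differential_evolution(f,b[:2]+[(7.9,8.1)]+b[3:4]+[(-.1,.1)]*2,args=(146.9,.118),seed=0,maxiter=60); print("B on rim",r.fun,r.x.round(1))
print(get_state()["time_s"])
E
```

```text
B -272.02203369140625 [-0.6 -2.7 -3.8  0.3  3.3  0.1]
B -272.43792724609375 [-0.8 -2.7 -4.3  0.5  3.6 -0.5]
B seated-level -258.59344482421875 [ 0.  -1.1 -0.1  0.6  0.1 -0.1]
B on rim -219.96975708007812 [-0.5 -0.9  7.9  0.8  0.   0.1]
18.1
```

```bash
python3 -c "
from station import *
print(job_done())"
```

```text
the job is handed in; nothing more can be done
None
```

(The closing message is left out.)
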